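# Lamp globes up the mountain railway

## Robot

A 6-joint arm with a two-finger parallel gripper is mounted at the origin on the work surface. World frame = base frame: x ahead of the robot, y to its left, z up, the work surface at z = 0. Lengths are in m, angles in rad, forces in N, time in s.
With the tool pointing down it reaches from about 0.275 to 0.75 m from the base axis. Payload 10.2 kg.
Tool frame: the origin (TCP) lies at the very end of the fingers, on their centre line; the grasp point (between the pads) lies 19 mm behind it (bot.pinch_z is the distance from the TCP to the grasp point, in m); z points along the fingers, y is the direction in which the jaws open and shut (so a half turn about z gives the same grasp; the last joint's range is limited). The gripper opens to 85 mm and grips with 20 to 120 N. Pads are 22 mm wide; open, the fingers measure 114 mm over their backs; the gripper's body (76 mm by 85 mm) begins 54 mm behind the grasp point. The pads swing forward as they close: fully open they stand 13 mm farther back than shut.
Start: joints at [-1.337, 0.313, 1.498, -0, 1.331, -0.223], TCP at [0.232, -0.471, 0.231] pointing down, gripper open.
Joint ranges: [-2.94, 2.94], [-0.97, 2.17], [0.19, 2.56], [-1.23, 4.37], [0.02, 3.11], [-2.88, 2.88]. Speed limits (rad/s): [2.39, 2.39, 3.01, 3.14, 3.14, 3.14].

## Interface

Orientations are given as [roll, pitch, yaw] about the fixed x, y, z axes, in that order (R = Rz(yaw) Ry(pitch) Rx(roll)).
In Python, from cell import bot, imaging, order gives the robot as it stands.
- The arm moves only by the shell command python3 -m creep 'ROWS' [FORCE]. ROWS is JSON, one flat list of numbers, 7 for each row, row after row: the shift along the tool's x, y, z in mm, then the turn, a rotation vector about the tool's x, y, z in rad, then the opening in per cent of the stroke, from 0 (shut) to 100 (fully open). In form: [tx, ty, tz, wx, wy, wz, jaw, tx, ty, tz, wx, wy, wz, jaw, ...]. A call has 1 to 8 rows; each row is the pose to reach, as a shift and turn from the pose commanded when the call began, along the tool's axes at that moment; what a row does not reach only later rows make up. A row lasts 1/8 s, in which the tool goes at most 62.5 mm and 10.7 degrees, less where a joint would pass 70% of its speed; a pose out of reach is approached as far as the arm can. A call with a gripper value outside its range is refused whole. The fingers move at their own pace and stop on an object; FORCE is the grip in N (left out, the last holds). Time passes only in rows, so rows that repeat a pose let the fingers close. It gives the time, the measured TCP pose, the force and the opening at its end, in the units of the state.
- bot.get_obs(): the state, without advancing time (a new reading comes with each control period).
- imaging.read_camera(name): name is "scene" or "side" or "wrist"; returns (picture, depth): 420x560x3 uint8, blue, green, red; 420x560 float32, m along the optical axis (not along the pixel's ray), 0 where there is no reading.
- imaging.get_calibration(name): a dict with "camera_matrix" (3x3 intrinsics, pixels), "position" and "orientation" of the camera in the world. Camera axes: x right, y up, looking along -z (the intrinsics and any distortion apply to the point x, -y, -z); pixel columns grow to the right and rows downward; lengths in m; the calibration is good to about 2 mm. A picture is of the moment at which its call begins: read the wrist's pose just before it. get_calibration takes no time and is no camera call; for the wrist camera it gives the pose at the moment of the call.
- order.sign_off(): hands the job in, once; it reports no verdict.
The state is a dict: "time_s": time; "q": joint angles; "joint_velocities": joint speeds; "effort": joint torques, N m; "position": TCP position; "ee_rot": TCP orientation; "contact_force": force on the tool from outside, world axes, zero at the start; "moment": the same for the moment, N m; "gripper_width": finger opening in m.
Only numpy, scipy, OpenCV 4.12 (cv2) and the standard library are available. Lean on these libraries where they do the work, as an engineer would, in place of code of your own. Each camera call takes 0.05 s, during which the arm holds its last target. There are 200 camera calls.

## Task

Deliver the lamp globes by mountain railway: run the rack car down to its valley stop, seat every opal globe, foot down, in a cup on its deck, and run the loaded car up to the summit stop. With the car waiting there, move each globe into the cup of a lamp pillar on the platform, one globe to a pillar, and then send the empty car back down to the valley stop. Leave the other toys where they are.

Things in the scene. Friction and masses are not known exactly. Their poses are not given: they have to be found in the camera images.
- globe1_center (a point): Centre of an opal glass lamp globe (one of up to three alike; None from the start if it is absent): a 48 mm ball, about 60 g, with a brass band (48.6 mm across, 8 mm high) round its middle and a flat foot 18 mm across under it, so this point is 22 mm above what it stands on. Its foot is weighted: knocked over, it rights itself, unless it ends up leaning against something. z points up out of the top of the globe, away from the foot. Grip it by the band, from above.
- globe2_center (a point): Centre of an opal glass lamp globe (one of up to three alike; None from the start if it is absent): a 48 mm ball, about 60 g, with a brass band (48.6 mm across, 8 mm high) round its middle and a flat foot 18 mm across under it, so this point is 22 mm above what it stands on. Its foot is weighted: knocked over, it rights itself, unless it ends up leaning against something. z points up out of the top of the globe, away from the foot. Grip it by the band, from above.
- globe3_center (a point): Centre of an opal glass lamp globe (one of up to three alike; None from the start if it is absent): a 48 mm ball, about 60 g, with a brass band (48.6 mm across, 8 mm high) round its middle and a flat foot 18 mm across under it, so this point is 22 mm above what it stands on. Its foot is weighted: knocked over, it rights itself, unless it ends up leaning against something. z points up out of the top of the globe, away from the foot. Grip it by the band, from above.
- car_cup1 (a point): Where the centre of a globe is when it is seated in cup 1 of the rack car (1 next to the cab, 3 at the uphill end; 56 mm apart along the track). The cup is an open cone, 40 mm across at its rim, walls at 45 degrees; a globe rests in it on its rounded underside, its foot touching nothing. The rim lies 14 mm below this point, the car's deck (60 mm wide) 25 mm below it.
- car_cup2 (a point): Where the centre of a globe is when it is seated in cup 2 of the rack car (1 next to the cab, 3 at the uphill end; 56 mm apart along the track). The cup is an open cone, 40 mm across at its rim, walls at 45 degrees; a globe rests in it on its rounded underside, its foot touching nothing. The rim lies 14 mm below this point, the car's deck (60 mm wide) 25 mm below it.
- car_cup3 (a point): Where the centre of a globe is when it is seated in cup 3 of the rack car (1 next to the cab, 3 at the uphill end; 56 mm apart along the track). The cup is an open cone, 40 mm across at its rim, walls at 45 degrees; a globe rests in it on its rounded underside, its foot touching nothing. The rim lies 14 mm below this point, the car's deck (60 mm wide) 25 mm below it.
- lamp_cup1 (a point): Where the centre of a globe is when it is seated on lamp pillar 1 of the three on the summit platform (in a row 78 mm apart, along the platform). Each pillar is topped by the same open cone cup, 40 mm across at its rim, rim 14 mm below this point, this point 91 mm above the table. The platform is a fixed wooden deck 94 x 240 mm, 20 mm high.
- lamp_cup2 (a point): Where the centre of a globe is when it is seated on lamp pillar 2 of the three on the summit platform (in a row 78 mm apart, along the platform). Each pillar is topped by the same open cone cup, 40 mm across at its rim, rim 14 mm below this point, this point 91 mm above the table. The platform is a fixed wooden deck 94 x 240 mm, 20 mm high.
- lamp_cup3 (a point): Where the centre of a globe is when it is seated on lamp pillar 3 of the three on the summit platform (in a row 78 mm apart, along the platform). Each pillar is topped by the same open cone cup, 40 mm across at its rim, rim 14 mm below this point, this point 91 mm above the table. The platform is a fixed wooden deck 94 x 240 mm, 20 mm high.
- car_cab (a point): Grip point of the rack car's cab: middle of the cab, 30 mm above the deck. The cab is a teal block 44 mm wide across the track, 40 mm long along it; its roof (47 x 44 mm) ends 20 mm above this point. Grip it across the track from above, or push the car with shut fingers. x points across the track, y horizontally along it towards the summit.
- car (a joint): How far the rack car (220 mm long, level deck) stands up its track, in m along the slope: 0 = against the valley stop, 0.24 = against the summit stop; at 0 the middle of the car is 120 mm downhill of the middle of the track. It stays where it is left and takes about 2 to 4 N to move.
- track: The fixed wooden rack track, 533 mm long, 70 mm wide: origin on the table under its middle. Its y axis is horizontal along the track towards the summit (uphill) end; the rails, and the car's motion, climb 6 degrees towards +y. Its top is 25 mm high at the valley end, 85 mm at the summit end (stops 27 mm more).
- booth: Grey ticket booth, 78 x 68 x 78 mm; a bystander to be left alone. Origin at the centre of its underside.
- tub: Round parts tub with twist cap, 89 mm across, 63 mm high; a bystander to be left alone. Origin at the centre of its underside.
- rack_piece: Loose wooden rack track piece, 40 x 150 x 17 mm, long in its y; a bystander to be left alone. Origin at the centre of its underside.
- fir1: Toy fir, 46 mm across, 88 mm high; a bystander to be left alone. Origin at the centre of its underside.
- fir2: Toy fir, 46 mm across, 103 mm high; a bystander to be left alone. Origin at the centre of its underside.
- coach: Wooden coach, 48 x 126 x 54 mm, long in its y; a bystander to be left alone. Origin at the centre of its underside.
- signal: Wooden signal post on a 36 mm square foot, 93 mm high; a bystander to be left alone. Origin at the centre of its underside.
Mind the look-alikes: they are no part of the job. Leave any pink look-alike of the part that bears globe2_center alone.

How it is judged:
By the outcome, as a careful person would: the job done as asked, in the order asked, and still so for the second after the job is handed in, with the robot touching nothing.
Of globe1, globe2, globe3 only 2 to 3 are there at a start; the rules pass over those that are not, and their reading is None.
At some moment in a run one of globe1, globe2, globe3 may be knocked a few centimetres aside while the robot is not near it.
Once in a run the grip may slacken for a moment while it holds something.
It also fails if it takes over 210 s, if anything falls off the work surface, if the arm or the gripper's body presses on something with over 40 N, if the wrist force passes 120 N, or if a joint passes its speed limit or range.

## Working session

There is one attempt and no reset: what is moved stays moved. The work goes in short steps, Python scripts to look and compute and a shell command to move; the robot and the scene stay as the last step left them, time stands still between calls to the robot, and variables do not carry over. Pictures are saved under pics/ and viewed, about 12 in all and at most 16, crops included, and the job is handed in when it is done.

```bash
mkdir -p pics; ls; cat > h.py <<'E'
import numpy as np, cv2
from scipy.spatial.transform import Rotation as R
from cell import bot, imaging, order
def cam(n):
    c=imaging.get_calibration(n); p,d=imaging.read_camera(n)
    return c,p,d
def rot(o):
    o=np.array(o)
    return o if o.shape==(3,3) else (R.from_euler('xyz',o).as_matrix() if o.size==3 else R.from_quat(o).as_matrix())
def cloud(c,d):
    K=np.array(c["camera_matrix"]); v,u=np.mgrid[:d.shape[0],:d.shape[1]]
    x=(u-K[0,2])/K[0,0]*d; y=(v-K[1,2])/K[1,1]*d
    P=np.stack([x,-y,-d],-1)@rot(c["orientation"]).T+np.array(c["position"])
    P[d==0]=np.nan
    return P
def proj(c,X):
    K=np.array(c["camera_matrix"]); q=(np.array(X)-np.array(c["position"]))@rot(c["orientation"])
    return K[0,2]+K[0,0]*q[...,0]/-q[...,2], K[1,2]-K[1,1]*q[...,1]/-q[...,2]
def delta(target,yaw=None):
    "mm shift in tool axes from current pose to world target TCP; wz turn to point jaws y at yaw"
    s=bot.get_obs(); M=rot(s["ee_rot"])
    return np.round(M.T@(np.array(target)-np.array(s["position"]))*1000,1)
E
python3 - <<'E'
from h import *
s=bot.get_obs(); print(s)
for n in("scene","side"):
    c,p,d=cam(n); print(n,c); cv2.imwrite(f"pics/{n}0.png",p); np.savez(f"{n}0.npz",p=p,d=d)
E
```

```text
pics
{'time_s': 0.0, 'q': array([-1.33739605e+00,  3.13463401e-01,  1.49844894e+00,  2.92617271e-05,
        1.33100038e+00, -2.23436436e-01]), 'joint_velocities': array([-2.35865864e-05, -1.83343221e-03, -8.64852729e-05,  1.89561817e-03,
        4.88813085e-07, -1.39075025e-03]), 'effort': array([ 1.16278465e-03, -4.12264359e+01, -2.59747678e+01, -1.13654767e-04,
        4.01874713e-03,  1.33593650e-05]), 'position': array([ 0.23150053, -0.47091404,  0.23072376]), 'ee_rot': array([-3.14031170e+00, -3.20211879e-04,  4.56829543e-01]), 'contact_force': array([ 0.26939094, -0.42803214, -0.28388019]), 'moment': array([0.01729234, 0.00068383, 0.01917044]), 'gripper_width': 0.08532963738510854}
scene {'camera_matrix': array([[461.77356286,   0.        , 279.88134129],
       [  0.        , 461.77356286, 217.48165729],
       [  0.        ,   0.        ,   1.        ]]), 'position': array([ 1.27857734, -0.32672766,  0.98666428]), 'orientation': array([ 0.73293102, -0.00700119,  1.16849997])}
side {'camera_matrix': array([[442.49920707,   0.        , 276.56124431],
       [  0.        , 442.49920707, 209.81798042],
       [  0.        ,   0.        ,   1.        ]]), 'position': array([ 0.43564052, -0.7237902 ,  0.84788484]), 'orientation': array([ 0.76475389,  0.0165123 , -0.16461878])}
```

View pics/scene0.png

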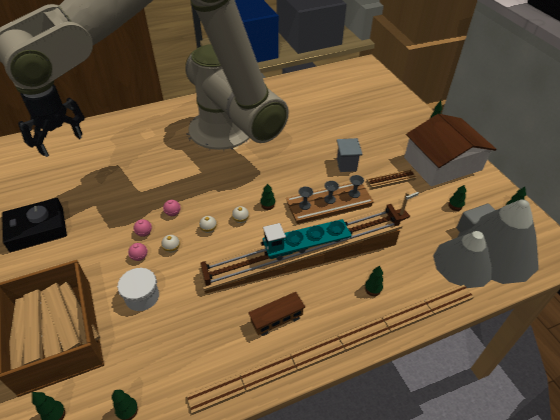

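View pics/side0.png

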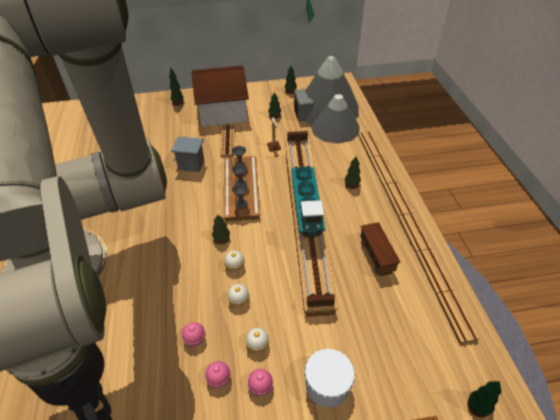

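Scene picture: white globes at (170,242), (208,223), (240,213); pink look-alikes at (137,251), (143,227), (172,207), to be left alone. The car with its white-roofed cab is at (274,236), pillars at (305,195), (331,188), (357,183), and the white tub at (138,288).

```bash
cat >> h.py <<'E'
from scipy.optimize import least_squares
def sphere(P,r=.024):
    P=P[np.isfinite(P).all(1)]
    f=lambda c:np.linalg.norm(P-c,axis=1)-r
    s=least_squares(f,np.median(P,0)-[0,0,.015],loss='soft_l1',f_scale=.001)
    return s.x,np.sqrt(np.mean(f(s.x)**2)),len(P)
def globes(c,p,d,zmin=.012,zmax=.4,minn=60):
    P=cloud(c,d); hsv=cv2.cvtColor(p,cv2.COLOR_BGR2HSV)
    m=((hsv[...,1]<75)&(hsv[...,2]>110)&(P[...,2]>zmin)&(P[...,2]<zmax)).astype(np.uint8)
    n,l,st,ce=cv2.connectedComponentsWithStats(m)
    out=[]
    for i in range(1,n):
        if st[i,4]>=minn:
            x,e,k=sphere(P[l==i]); out.append((ce[i].round(),x.round(4),round(e,4),k))
    return out
E
python3 - <<'E'
from h import *
for n in("scene","side"):
    z=np.load(f"{n}0.npz"); c=imaging.get_calibration(n); p,d=z['p'],z['d']; P=cloud(c,d)
    print(n); [print(*g) for g in globes(c,p,d)]
    hsv=cv2.cvtColor(p,cv2.COLOR_BGR2HSV)
    t=(hsv[...,0]>80)&(hsv[...,0]<98)&(hsv[...,1]>120)&(P[...,0]>.2)&(P[...,2]>.03)&(P[...,2]<.2)
    Q=P[t]; print("teal",len(Q)); 
    if len(Q):
        w=Q[:,:2]-Q[:,:2].mean(0); u,s,v=np.linalg.svd(w,full_matrices=False); print(Q.mean(0),v[0],np.percentile(w@v[0],[1,99]),np.percentile(w@v[1],[1,99]),np.histogram(Q[:,2],bins=12))
for n,r in(("scene",(170,130,260,300)),("side",(120,100,320,330))):
    p=np.load(f"{n}0.npz")['p']; 
    if n=="scene": a=cv2.resize(p[165:300,190:430],None,fx=3.3,fy=3.3,interpolation=3); cv2.imwrite("pics/c1.png",a)
E
```

```text
scene
[510.   2.] [-0.1035  1.2821  0.1913] 0.0194 152
[222.  80.] [ 0.1061 -0.0007  0.2391] 0.013 196
[271.  97.] [0.2628 0.0806 0.2493] 0.0072 84
[236. 136.] [ 0.0811  0.028  -0.0041] 0.0053 68
[349. 146.] [0.3358 0.3124 0.0677] 0.0093 267
[333. 209.] [0.5116 0.1729 0.0287] 0.0456 108
[524. 215.] [0.8073 0.5215 0.1564] 0.0066 343
[240. 213.] [ 0.4259 -0.0804  0.0213] 0.002 137
[208. 222.] [ 0.4259 -0.1755  0.0209] 0.0018 146
[274. 232.] [ 0.6148 -0.0538  0.1222] 0.0061 275
[479. 241.] [0.7995 0.4121 0.0954] 0.0055 183
[170. 242.] [ 0.4524 -0.2874  0.0212] 0.0021 166
[136. 283.] [ 0.576  -0.3927  0.0594] 0.0121 932
teal 1570
[0.63096828 0.03288427 0.09235378] [-0.01869334 -0.99982526] [-0.10729064  0.10953069] [-0.02789051  0.03533467] (array([  1,   0,   0,   5,  42,  24, 977, 356,  88,  27,  21,  29]), array([0.03324471, 0.04165675, 0.05006878, 0.05848082, 0.06689286,
       0.0753049 , 0.08371694, 0.09212898, 0.10054102, 0.10895305,
       0.11736509, 0.12577713, 0.13418917]))
side
[551.   5.] [1.9741 1.0814 0.03  ] 0.0259 216
[330.  68.] [0.7978 0.5099 0.1531] 0.0069 392
[302.  
[... 464 characters left out ...]
 0.0861  0.0313 -0.004 ] 0.0075 121
[306. 271.] [ 0.5907 -0.1578  0.0531] 0.0182 105
[234. 259.] [ 0.4272 -0.0825  0.0222] 0.0015 220
[326. 275.] [ 0.6183 -0.1745  0.0568] 0.0113 78
[237. 294.] [ 0.4263 -0.1778  0.0223] 0.0013 270
[257. 338.] [ 0.4533 -0.2905  0.0224] 0.0012 340
[329. 373.] [ 0.5727 -0.3996  0.0584] 0.0125 1950
teal 838
[0.62102482 0.0492529  0.09222843] [-0.16958179 -0.98551612] [-0.07864706  0.12862332] [-0.03689305  0.02716478] (array([ 17, 174, 349,  97,  44,  59,  66,  26,   4,   0,   1,   1]), array([0.08477011, 0.08710236, 0.08943461, 0.09176685, 0.0940991 ,
       0.09643135, 0.0987636 , 0.10109585, 0.1034281 , 0.10576035,
       0.1080926 , 0.11042485, 0.1127571 ]))
```

View pics/c1.png

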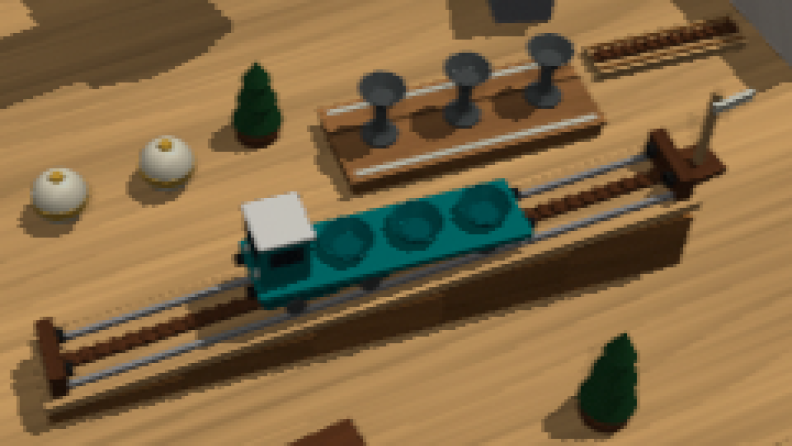

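```bash
python3 - <<'E'
from h import *
for n in("scene","side"):
    z=np.load(f"{n}0.npz"); c=imaging.get_calibration(n); p,d=z['p'],z['d']; P=cloud(c,d)
    hsv=cv2.cvtColor(p,cv2.COLOR_BGR2HSV); print(n)
    reg=(P[...,0]>.5)&(P[...,0]<.75)&(P[...,1]>-.25)&(P[...,1]<.3)
    t=(hsv[...,0]>80)&(hsv[...,0]<98)&(hsv[...,1]>120)&reg
    h,b=np.histogram(P[t][:,2],bins=np.arange(.06,.12,.001)); zd=b[h.argmax()]; print("deck z",zd)
    dk=P[t&(abs(P[...,2]-zd-.0005)<.003)]; print("deckrect",cv2.minAreaRect((dk[:,:2]*1000).astype(np.float32)),len(dk))
    w=P[reg&(hsv[...,1]<75)&(hsv[...,2]>110)&(P[...,2]>.12)]; zr=np.median(w[:,2]); w=w[abs(w[:,2]-zr)<.004]
    print("roof",zr,cv2.minAreaRect((w[:,:2]*1000).astype(np.float32)),len(w))
    if n=="scene":
        wl=P[(P[...,0]>.56)&(P[...,0]<.75)&(P[...,1]>-.15)&(P[...,1]<.22)&(P[...,2]>.008)&(P[...,2]<.035)&(hsv[...,0]<25)]
        x,y=wl[:,0],wl[:,1]; f=least_squares(lambda a:x-a[0]-a[1]*y,[.65,0],loss='soft_l1',f_scale=.002); print("wall",f.x,len(wl),np.median(abs(f.fun)))
    lr=(P[...,0]>.38)&(P[...,0]<.56)&(P[...,1]>.02)&(P[...,1]<.27)&(P[...,2]>.067)&(P[...,2]<.085)
    k,l,st,ce=cv2.connectedComponentsWithStats(lr.astype(np.uint8))
    for i in range(1,k):
        if st[i,4]>20:
            q=P[l==i]; rr=cv2.minEnclosingCircle((q[q[:,2]>.072][:,:2]*1000).astype(np.float32)); print("lamp",ce[i],rr,q[:,2].max())
    # stops: brown points on the track axis above rails
    b=reg&(hsv[...,0]<20)&(P[...,2]>.045)
    for lo,hi in((-.26,-.16),(.2,.32)):
        q=P[(P[...,0]>.54)&(P[...,0]<.72)&(hsv[...,0]<15)&(hsv[...,2]<110)&(P[...,1]>lo)&(P[...,1]<hi)&(P[...,2]>(.042 if lo<0 else .095))]
        if len(q): print("stop",q.mean(0),q.min(0),q.max(0),len(q))
E
```

```text
scene
deck z 0.08900000000000002
deckrect ((623.5520629882812, 32.970367431640625), (222.3565216064453, 61.37496566772461), 84.4577865600586) 932
roof 0.13935007670200572 ((613.7473754882812, -54.37614440917969), (43.13020706176758, 48.47073745727539), 83.43649291992188) 265
wall [0.64996929 0.09732241] 788 0.000876827691362472
lamp [354.51428571 179.5       ] ((476.23199462890625, 258.36767578125), 21.112009048461914) 0.08018990712145413
lamp [330.75789474 184.97894737] ((471.9849853515625, 182.42974853515625), 23.192996978759766) 0.08067336235092804
lamp [304.98888889 190.61111111] ((462.15576171875, 103.06877899169922), 22.324722290039062) 0.07984371259284573
stop [ 0.60155543 -0.23002969  0.05239191] [ 0.56800897 -0.24034964  0.04236482] [ 0.62725047 -0.1631552   0.06002464] 122
stop [0.64951906 0.26640266 0.10477189] [0.61721341 0.25494684 0.09572599] [0.67602123 0.27858933 0.11159384] 129
side
deck z 0.08900000000000002
deckrect ((621.5428466796875, 26.98583984375), (217.82772827148438, 56.742855072021484), 84.40882110595703) 583
roof 0.1397273222250206 ((614.2890625, -57.671993255615234), (45.82606506347656, 46.78630828857422), 84.98233795166016) 310
lamp [241.83783784 150.75675676] ((487.5204162597656, 253.71768188476562), 16.98899269104004) 0.07899893288792947
lamp [233.85185185 150.59259259] ((467.98162841796875, 253.81680297851562), 15.559077262878418) 0.07857799994227244
lamp [238.86138614 167.24752475] ((470.62353515625, 180.27615356445312), 21.39059829711914) 0.07919775792648187
lamp [239.35245902 187.66393443] ((462.73687744140625, 99.87910461425781), 22.5177001953125) 0.0789646473827802
stop [ 0.59610766 -0.23356663  0.05151111] [ 0.56756131 -0.24537957  0.04203338] [ 0.62295628 -0.16043666  0.05801973] 233
stop [0.64476917 0.26095714 0.10319771] [0.61903604 0.25133775 0.09505782] [0.67268178 0.27239958 0.10984355] 97
```

```bash
python3 -m creep '[20,-8,0,0,0,-0.12,100, 60,-24,3,0,0,-0.25,100, 105,-42,6,0,0,-0.38,100, 150,-60,9,0,0,-0.51,100, 190,-76,11,0,0,-0.64,100, 225,-90,13,0,0,-0.77,100, 250,-98,14,0,0,-0.9,100, 263,-102,15,0,0,-1.017,100]'
python3 -m creep '[20,15,0,0,0,0,100, 60,45,2,0,0,0,100, 100,75,5,0,0,0,100, 140,105,8,0,0,0,100, 175,130,10,0,0,0,100, 205,155,13,0,0,0,100, 220,167,15,0,0,0,100, 225,170,15,0,0,0,100]'
python3 - <<'E'
from h import *
s=bot.get_obs(); print(s['q'].round(3),s['ee_rot'])
c,p,d=cam("wrist"); cv2.imwrite("pics/w1.png",p); np.savez("w1.npz",p=p,d=d)
P=cloud(c,d); hsv=cv2.cvtColor(p,cv2.COLOR_BGR2HSV)
w=P[(hsv[...,1]<75)&(hsv[...,2]>110)&(P[...,2]>.125)&(P[...,2]<.16)]; w=w[abs(w[:,2]-np.median(w[:,2]))<.004]
print(np.median(w,0),cv2.minAreaRect((w[:,:2]*1000).astype(np.float32)))
print(c['position'],delta([.614,-.056,.100]))
E
```

```text
time_s: 1.1
position: [0.4233, -0.2625, 0.216]
ee_rot: [-3.141, -0.001, 1.479]
contact_force: [-1.0, 0.3, 0.1]
gripper_width: 0.0853
time_s: 2.1
position: [0.6137, -0.0553, 0.2005]
ee_rot: [-3.14, -0.0, 1.475]
contact_force: [-0.1, -0.2, -0.9]
gripper_width: 0.0857
[-0.28   0.539  1.245 -0.     1.359 -0.184] [-3.14027335e+00 -1.85921036e-04  1.47502229e+00]
[ 0.61453612 -0.05459825  0.13939509] ((614.44775390625, -55.76279830932617), (44.0920295715332, 46.81572341918945), 84.14578247070312)
[0.62149499 0.01657584 0.34267943] [ -0.5   0.4 100.8]
```

View pics/w1.png

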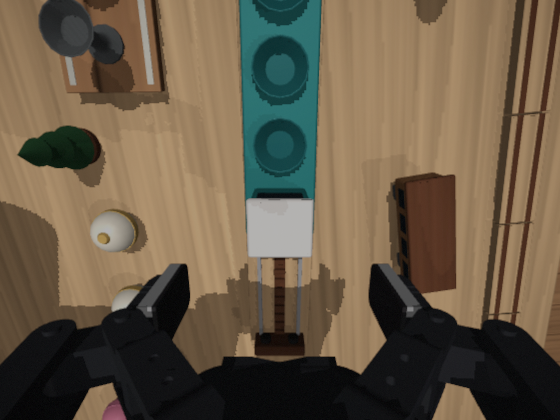

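The wrist view shows the cab roof at (280,228), centred between the jaws, and cups at (279,147) and (280,68). I'll grip the cab and run the car down.

```bash
python3 -m creep '[0,0,15,0,0,0,100, 0,0,40,0,0,0,100, 0,0,65,0,0,0,100, 0,0,85,0,0,0,100, 0,0,97,0,0,0,90, 0,0,100,0,0,0,50, 0,0,100,0,0,0,40, 0,0,100,0,0,0,30]' 35
python3 -m creep '[0,0,0,0,0,0,30,0,0,0,0,0,0,30, -4,0,0,0,0,0,30, -14,0,1.5,0,0,0,30, -29,0,3,0,0,0,30,-44,0,4.6,0,0,0,30,-59,0,6.2,0,0,0,30,-74,0,7.8,0,0,0,30]'
python3 -m creep '[-10,0,1,0,0,0,30,-22,0,2.3,0,0,0,30,-34,0,3.6,0,0,0,30,-44,0,4.6,0,0,0,30,-50,0,5.3,0,0,0,30,-53,0,5.6,0,0,0,30,-55,0,5.8,0,0,0,30,-55,0,5.8,0,0,0,30]'
python3 -m creep '[-1,0,0.1,0,0,0,30,-2,0,0.2,0,0,0,30,-3,0,0.3,0,0,0,30,-3,0,0.3,0,0,0,30]'
```

```text
time_s: 3.15
position: [0.614, -0.0565, 0.1016]
ee_rot: [3.14, 0.0, 1.474]
contact_force: [4.1, -1.5, -4.6]
gripper_width: 0.0461
time_s: 4.15
position: [0.6068, -0.1298, 0.0939]
ee_rot: [3.14, -0.001, 1.474]
contact_force: [5.3, 1.4, -1.9]
gripper_width: 0.0464
time_s: 5.15
position: [0.6015, -0.1847, 0.0881]
ee_rot: [3.14, 0.0, 1.474]
contact_force: [5.2, -0.7, -1.6]
gripper_width: 0.0464
time_s: 5.65
position: [0.6012, -0.1875, 0.0878]
ee_rot: [3.14, -0.0, 1.474]
contact_force: [5.6, 1.3, -0.1]
gripper_width: 0.0459
```

```bash
for i in 1; do python3 -m creep '[-1,0,0.1,0,0,0,30,-2,0,0.2,0,0,0,30,-2,0,0.2,0,0,0,30]'; python3 -m creep '[-1,0,0.1,0,0,0,30,-2,0,0.2,0,0,0,30,-2,0,0.2,0,0,0,30]';python3 -m creep '[-1,0,0.1,0,0,0,30,-2,0,0.2,0,0,0,30,-2,0,0.2,0,0,0,30]'; done
```

```text
time_s: 6.02
position: [0.601, -0.1891, 0.0876]
ee_rot: [3.141, -0.001, 1.474]
contact_force: [4.9, 2.3, -1.6]
gripper_width: 0.0459
time_s: 6.4
position: [0.601, -0.1892, 0.0875]
ee_rot: [3.141, -0.004, 1.475]
contact_force: [5.8, 11.2, 2.5]
gripper_width: 0.046
time_s: 6.78
position: [0.601, -0.1892, 0.0875]
ee_rot: [3.141, -0.007, 1.475]
contact_force: [6.4, 20.3, 5.4]
gripper_width: 0.0462
```

```bash
python3 -m creep '[3,0,-0.3,0,0,0,30,4,0,-0.4,0,0,0,60,4,0,-0.4,0,0,0,100,4,0,-0.4,0,0,0,100,4,0,-10,0,0,0,100,4,0,-40,0,0,0,100,4,0,-75,0,0,0,100,4,0,-105,0,0,0,100]'
python3 -m creep '[0,0,-30,0,0,0,100,-5,-25,-50,0,0,0,100,-9,-60,-58,0,0,0,100,-9,-85,-60,0,0,0,100,-9,-90,-60,0,0,0,100,-9,-90,-60,0,0,0,100]'
python3 - <<'E'
from h import *
c,p,d=cam("wrist"); cv2.imwrite("pics/w2.png",p); np.savez("w2.npz",p=p,d=d)
[print(*g) for g in globes(c,p,d)]
P=cloud(c,d); hsv=cv2.cvtColor(p,cv2.COLOR_BGR2HSV)
t=(hsv[...,0]>80)&(hsv[...,0]<98)&(hsv[...,1]>120)&(P[...,0]>.54)
h,b=np.histogram(P[t][:,2],bins=np.arange(.06,.12,.001)); zd=b[h.argmax()]; print("deck z",zd)
dk=P[t&(abs(P[...,2]-zd-.0005)<.003)]; print(cv2.minAreaRect((dk[:,:2]*1000).astype(np.float32)))
rim=t&(P[...,2]>zd+.0075)&(P[...,2]<zd+.02)
k,l,st,ce=cv2.connectedComponentsWithStats(rim.astype(np.uint8))
for i in range(1,k):
    if st[i,4]>40: q=P[l==i]; print(ce[i],cv2.minEnclosingCircle((q[:,:2]*1000).astype(np.float32)),q[:,2].max())
for n in("scene","side"):
    c,p,d=cam(n); print(n); [print(*g) for g in globes(c,p,d) if .38<g[1][0]<.5 and -.35<g[1][1]<0]
E
```

```text
time_s: 7.78
position: [0.6007, -0.1897, 0.194]
ee_rot: [3.14, 0.001, 1.474]
contact_force: [0.7, 1.0, -0.1]
gripper_width: 0.0853
time_s: 8.52
position: [0.5105, -0.1899, 0.2522]
ee_rot: [3.141, 0.0, 1.474]
contact_force: [0.6, 0.5, 0.4]
gripper_width: 0.0853
[195.  94.] [ 0.4272 -0.0814  0.0215] 0.0006 1152
[208. 178.] [ 0.4264 -0.1768  0.0215] 0.0006 992
[378. 192.] [ 0.601  -0.1877  0.1079] 0.0042 2389
[242. 260.] [ 0.4533 -0.289   0.0214] 0.0006 777
[353. 337.] [ 0.5874 -0.394   0.0509] 0.0292 2003
deck z 0.07500000000000001
((607.9407958984375, -119.34715270996094), (196.4471435546875, 59.75627136230469), 84.32672119140625)
[382.74038462  12.20833333] ((617.4581909179688, -26.76336097717285), 20.237873077392578) 0.08863366415475099
[378.12551724  63.59034483] ((612.2591552734375, -78.00570678710938), 21.157272338867188) 0.08877253721899897
[372.86509275 127.76391231] ((606.8416137695312, -133.56268310546875), 21.21138572692871) 0.0882903814435616
[351.86619718 177.54929577] ((600.0631103515625, -187.31895446777344), 27.613176345825195) 0.09490803347933002
scene
[240. 213.] [ 0.4261 -0.0801  0.0212] 0.0019 140
[208. 222.] [ 0.4254 -0.1755  0.0207] 0.0017 150
[170. 242.] [ 0.4528 -0.2884  0.0212] 0.0021 166
side
[234. 259.] [ 0.4272 -0.0827  0.0222] 0.0014 218
[238. 294.] [ 0.4264 -0.1776  0.0225] 0.0013 273
[257. 339.] [ 0.4536 -0.2901  0.0225] 0.0013 344
```

View pics/w2.png

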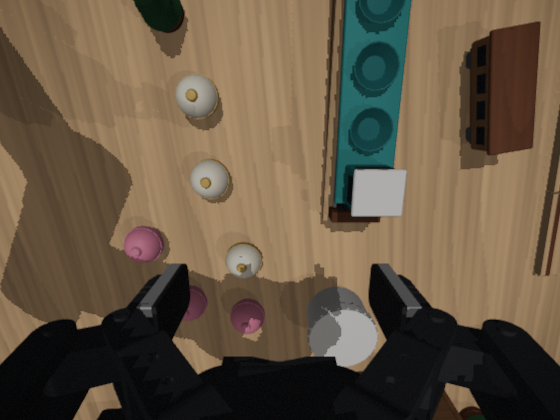

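The wrist view shows three white globes at (197,96), (210,178), (242,260), matching the opal description; pinks at (143,245), (190,302), (247,316) are excluded. The car is at the valley stop, with cups at (371,130), (376,67), (381,8). I'll pick globe A for cup 3.

```bash
python3 -m creep '[15,-14,20,0,0,0,85,45,-42,60,0,0,0,85,75,-70,100,0,0,0,85,95,-89,130,0,0,0,85,100,-93.5,155,0,0,0,85,100,-93.5,185,0,0,0,85,100,-93.5,210,0,0,0,85,100,-93.5,220,0,0,0,85]' 35
python3 -m creep '[0,0,15,0,0,0,85,0,0,25,0,0,0,85,0,0,27,0,0,0,85,0,0,27,0,0,0,50,0,0,27,0,0,0,40,0,0,27,0,0,0,40,0,0,27,0,0,0,40,0,0,27,0,0,0,40]'
python3 -m creep '[0,0,-10,0,0,0,40,0,0,-40,0,0,0,40,0,0,-75,0,0,0,40,0,0,-110,0,0,0,40,0,0,-145,0,0,0,40,0,0,-165,0,0,0,40,0,0,-170,0,0,0,40,0,0,-170,0,0,0,40]'
python3 -c "
from h import *
print(delta([.6175,-.0222,.0815]))"
```

```text
time_s: 9.68
position: [0.4267, -0.081, 0.0306]
ee_rot: [-3.14, -0.001, 1.474]
contact_force: [0.2, -0.1, -0.2]
gripper_width: 0.0727
time_s: 10.68
position: [0.4271, -0.0813, 0.0055]
ee_rot: [3.141, 0.0, 1.474]
contact_force: [-0.9, 0.4, 6.4]
gripper_width: 0.0471
time_s: 11.68
position: [0.4266, -0.0811, 0.1746]
ee_rot: [-3.141, -0.0, 1.474]
contact_force: [1.0, -0.1, -0.4]
gripper_width: 0.0469
[ 77.1 184.4  93.1]
```

```bash
python3 -m creep '[8,20,0,0,0,0,40,23,55,0,0,0,0,40,39,93,0,0,0,0,40,55,131,0,0,0,0,40,68,162,0,0,0,0,40,75,179,0,0,0,0,40,77,184.5,0,0,0,0,40,77,184.5,0,0,0,0,40]'
python3 - <<'E'
from h import *
c,p,d=cam("wrist"); cv2.imwrite("pics/w3.png",p); s=bot.get_obs(); print(s['gripper_width'],delta([.6175,-.0222,.085]))
c,p,d=cam("side"); q=p[120:330,200:430]; cv2.imwrite("pics/s3.png",np.hstack([cv2.resize(q,(460,420)),cv2.resize(cv2.imread("pics/w3.png"),(340,420))]))
[print(*g) for g in globes(c,p,d) if .38<g[1][0]<.7 and -.35<g[1][1]<0.05]
E
```

```text
time_s: 12.68
position: [0.6174, -0.0225, 0.174]
ee_rot: [-3.14, -0.0, 1.474]
contact_force: [-0.1, 0.4, -0.6]
gripper_width: 0.0469
0.0469384196928285 [ 0.4  0.3 89.3]
[311. 178.] [ 0.6179 -0.0234  0.1908] 0.0392 234
[320. 260.] [ 0.6009 -0.1921  0.1085] 0.0042 376
[237. 294.] [ 0.4265 -0.1777  0.0226] 0.0015 244
[257. 338.] [ 0.4534 -0.2901  0.0226] 0.0012 344
```

View pics/s3.png

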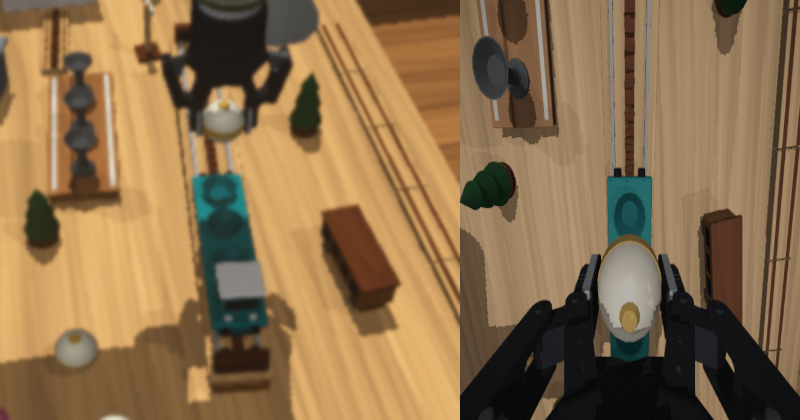

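The held globe appears at the bottom of the wrist frame. The visible cup at (629,213) back-projects to y≈-0.025, which is cup 3, with the offset due to camera tilt. I'll lower it.

```bash
python3 -m creep '[0,0,15,0,0,0,40,0,0,40,0,0,0,40,0,0,65,0,0,0,40,0,0,80,0,0,0,40,0,0,87,0,0,0,40,0,0,89.5,0,0,0,40,0,0,89.5,0,0,0,40]'
python3 -m creep '[0,0,0,0,0,0,60,0,0,0,0,0,0,75,0,0,0,0,0,0,75,0,0,-15,0,0,0,75,0,0,-45,0,0,0,75,0,0,-80,0,0,0,85,0,0,-110,0,0,0,85,0,0,-120,0,0,0,85]'
python3 - <<'E'
from h import *
for n in("side","wrist"):
    c,p,d=cam(n); print(n)
    [print(*g) for g in globes(c,p,d) if .38<g[1][0]<.7 and -.35<g[1][1]<0.05]
print(delta([.4264,-.177,.0055]))
E
```

```text
time_s: 13.65
position: [0.6181, -0.0225, 0.0858]
ee_rot: [3.141, 0.0, 1.474]
contact_force: [0.3, -0.0, -0.9]
gripper_width: 0.0471
time_s: 14.65
position: [0.6185, -0.0225, 0.208]
ee_rot: [3.138, 0.001, 1.474]
contact_force: [0.0, 0.3, -0.9]
gripper_width: 0.0731
side
[307. 197.] [ 0.6165 -0.0101  0.1034] 0.0678 379
[320. 260.] [ 0.6008 -0.1924  0.1084] 0.0043 377
[237. 295.] [ 0.4262 -0.1776  0.0226] 0.0013 238
[257. 338.] [ 0.4534 -0.2901  0.0226] 0.0011 347
wrist
[277. 210.] [ 0.6177 -0.0223  0.1   ] 0.0016 2191
[-172.3 -176.2  200.5]
```

Seated in cup 3 at z=0.100. Next, globe B goes to cup 2.

```bash
python3 -m creep '[-18,-18,0,0,0,0,85,-52,-53,10,0,0,0,85,-88,-90,30,0,0,0,85,-124,-127,60,0,0,0,85,-154,-157,90,0,0,0,85,-169,-172,120,0,0,0,85,-172.5,-176,150,0,0,0,85,-172.5,-176,175,0,0,0,85]'
python3 -m creep '[0,0,15,0,0,0,85,0,0,23,0,0,0,85,0,0,25.5,0,0,0,85,0,0,25.5,0,0,0,50,0,0,25.5,0,0,0,40,0,0,25.5,0,0,0,40,0,0,25.5,0,0,0,40,0,0,25.5,0,0,0,40]'
python3 -m creep '[0,0,-10,0,0,0,40,0,0,-40,0,0,0,40,0,0,-75,0,0,0,40,0,0,-110,0,0,0,40,0,0,-145,0,0,0,40,0,0,-165,0,0,0,40,0,0,-170,0,0,0,40,0,0,-170,0,0,0,40]'
python3 -c "
from h import *
print(delta([.6122,-.0780,.085]))"
```

```text
time_s: 15.75
position: [0.4247, -0.1768, 0.0284]
ee_rot: [-3.139, -0.001, 1.473]
contact_force: [0.4, -0.4, -0.3]
gripper_width: 0.0725
time_s: 16.75
position: [0.4263, -0.1773, 0.0056]
ee_rot: [3.141, 0.001, 1.474]
contact_force: [-0.7, 1.6, 6.6]
gripper_width: 0.0465
time_s: 17.75
position: [0.4258, -0.1769, 0.1746]
ee_rot: [-3.141, -0.0, 1.474]
contact_force: [1.3, 0.7, -1.0]
gripper_width: 0.0467
[116.5 175.9  89.6]
```

```bash
python3 -m creep '[12,18,0,0,0,0,40,35,53,0,0,0,0,40,59,89,0,0,0,0,40,83,125,0,0,0,0,40,103,155,0,0,0,0,40,113,171,0,0,0,0,40,116.5,176,0,0,0,0,40,116.5,176,0,0,0,0,40]'
python3 -m creep '[0,0,0,0,0,0,40,0,0,30,0,0,0,40,0,0,60,0,0,0,40,0,0,78,0,0,0,40,0,0,86,0,0,0,40,0,0,89.5,0,0,0,40,0,0,89.5,0,0,0,40]'
python3 -c "
from h import *
print(delta([.6122,-.0780,.085]))"
```

```text
time_s: 18.75
position: [0.612, -0.0782, 0.174]
ee_rot: [-3.14, -0.0, 1.474]
contact_force: [-0.0, -1.2, -0.7]
gripper_width: 0.047
time_s: 19.62
position: [0.6128, -0.0783, 0.0859]
ee_rot: [3.141, 0.0, 1.474]
contact_force: [0.1, 0.5, -0.6]
gripper_width: 0.0468
[ 0.2 -0.6  0.9]
```

```bash
python3 -m creep '[0,0,0,0,0,0,60,0,0,0,0,0,0,75,0,0,0,0,0,0,75,0,0,-15,0,0,0,75,0,0,-45,0,0,0,75,0,0,-80,0,0,0,85,0,0,-110,0,0,0,85,0,0,-120,0,0,0,85]'
python3 - <<'E'
from h import *
for n in("side","wrist"):
    c,p,d=cam(n); print(n)
    [print(*g) for g in globes(c,p,d) if .38<g[1][0]<.7 and -.35<g[1][1]<0.05]
print(delta([.4533,-.2895,.0055]))
E
```

```text
time_s: 20.62
position: [0.613, -0.0783, 0.208]
ee_rot: [3.138, 0.001, 1.474]
contact_force: [-0.8, 0.6, -0.2]
gripper_width: 0.0726
side
[308. 202.] [ 0.6172 -0.0181  0.1018] 0.0462 314
[312. 224.] [ 0.612  -0.0787  0.1005] 0.005 258
[320. 259.] [ 0.6006 -0.1915  0.1088] 0.0042 388
[256. 340.] [ 0.4534 -0.2897  0.0228] 0.0013 288
wrist
[277. 141.] [ 0.6177 -0.0223  0.1001] 0.0016 2545
[277. 210.] [ 0.6122 -0.0781  0.1   ] 0.0013 2168
[277. 339.] [ 0.6012 -0.188   0.1071] 0.0037 1913
[-225.7 -138.5  200.6]
```

```bash
python3 -m creep '[-22,-14,0,0,0,0,85,-66,-41,5,0,0,0,85,-115,-71,20,0,0,0,85,-162,-100,50,0,0,0,85,-202,-124,85,0,0,0,85,-221,-136,120,0,0,0,85,-225.5,-138.5,150,0,0,0,85,-225.5,-138.5,172,0,0,0,85]'
python3 -c "
from h import *
print(delta([.4533,-.2895,.0055]))"
python3 -m creep '[0,0,15,0,0,0,85,0,0,25,0,0,0,85,0,0,28.5,0,0,0,85,0,0,28.5,0,0,0,50,0,0,28.5,0,0,0,40,0,0,28.5,0,0,0,40,0,0,28.5,0,0,0,40,0,0,28.5,0,0,0,40]'
python3 -m creep '[0,0,-10,0,0,0,40,0,0,-40,0,0,0,40,0,0,-75,0,0,0,40,0,0,-110,0,0,0,40,0,0,-145,0,0,0,40,0,0,-165,0,0,0,40,0,0,-170,0,0,0,40,0,0,-170,0,0,0,40]'
python3 -c "
from h import *
print(delta([.6068,-.1336,.085]))"
```

```text
time_s: 21.72
position: [0.4514, -0.2888, 0.0308]
ee_rot: [-3.139, -0.002, 1.473]
contact_force: [0.3, 0.1, 0.5]
gripper_width: 0.0726
[-0.6  2.  25.3]
time_s: 22.72
position: [0.4531, -0.2894, 0.0055]
ee_rot: [3.141, 0.001, 1.474]
contact_force: [0.1, 1.2, 6.4]
gripper_width: 0.0471
time_s: 23.72
position: [0.4526, -0.289, 0.1745]
ee_rot: [-3.141, -0.0, 1.474]
contact_force: [-1.0, -0.5, -0.7]
gripper_width: 0.0469
[169.6 138.4  89.5]
```

```bash
python3 -m creep '[17,14,0,0,0,0,40,51,42,0,0,0,0,40,87,71,0,0,0,0,40,122,100,0,0,0,0,40,152,124,0,0,0,0,40,166,136,0,0,0,0,40,169.5,138.5,0,0,0,0,40,169.5,138.5,0,0,0,0,40]'
python3 -m creep '[0,0,0,0,0,0,40,0,0,30,0,0,0,40,0,0,60,0,0,0,40,0,0,78,0,0,0,40,0,0,86,0,0,0,40,0,0,89.5,0,0,0,40,0,0,89.5,0,0,0,40]'
python3 -c "
from h import *
print(delta([.6068,-.1336,.085]))"
```

```text
time_s: 24.72
position: [0.6065, -0.1346, 0.1745]
ee_rot: [-3.141, 0.0, 1.473]
contact_force: [-0.2, -0.4, -0.3]
gripper_width: 0.0469
time_s: 25.6
position: [0.6073, -0.1341, 0.0859]
ee_rot: [3.141, 0.0, 1.474]
contact_force: [0.2, -0.1, -1.6]
gripper_width: 0.0472
[ 0.4 -0.6  0.9]
```

```bash
python3 -m creep '[0,0,0,0,0,0,60,0,0,0,0,0,0,75,0,0,0,0,0,0,75,0,0,-15,0,0,0,75,0,0,-45,0,0,0,75,0,0,-80,0,0,0,100,-20,0,-110,0,0,0,100,-50,0,-120,0,0,0,100]'
python3 - <<'E'
from h import *
for n in("scene","wrist"):
    c,p,d=cam(n); print(n)
    [print(*g) for g in globes(c,p,d) if .38<g[1][0]<.7 and -.35<g[1][1]<0.05]
cv2.imwrite("pics/w4.png",p)
print(delta([.6012,-.1892,.0875]))
E
```

```text
time_s: 26.6
position: [0.6029, -0.1839, 0.2089]
ee_rot: [3.137, 0.002, 1.475]
contact_force: [0.1, -0.8, -0.5]
gripper_width: 0.0852
scene
[287. 237.] [ 0.6165 -0.0206  0.1001] 0.0015 193
[265. 242.] [ 0.611 -0.076  0.1  ] 0.0032 193
[220. 248.] [ 0.6014 -0.187   0.1077] 0.0052 294
[243. 247.] [ 0.6054 -0.1324  0.0999] 0.0024 190
wrist
[274.   2.] [ 0.6181 -0.0183  0.107 ] 0.0006 154
[276.  64.] [ 0.6123 -0.078   0.1001] 0.0011 2797
[276. 142.] [ 0.6068 -0.1338  0.1   ] 0.0013 2431
[277. 217.] [ 0.6017 -0.1876  0.1081] 0.0051 3212
[ -2.8  -1.2 120.3]
```

View pics/w4.png

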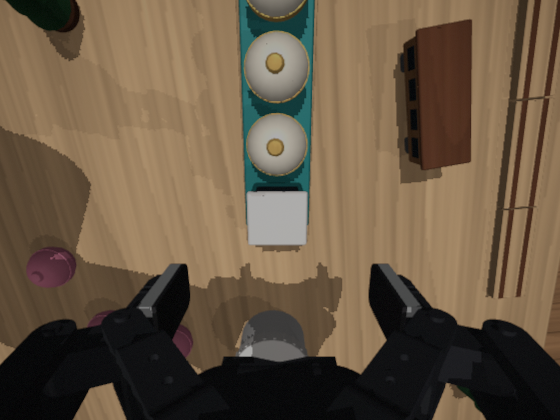

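All three globes are upright in the cups: (277,66), (276,144), and the third at the top edge. I'll grip the cab and run uphill.

```bash
python3 -m creep '[-2,0,10,0,0,0,100,-2.5,0,40,0,0,0,100,-2.5,0,75,0,0,0,100,-2.5,0,102,0,0,0,100,-2.5,0,116,0,0,0,100,-2.5,0,120,0,0,0,100,-2.5,0,120,0,0,0,50,-2.5,0,120,0,0,0,30]' 40
python3 -m creep '[0,0,0,0,0,0,30,0,0,0,0,0,0,30,2,0,-0.2,0,0,0,30,6,0,-0.6,0,0,0,30,12,0,-1.3,0,0,0,30,20,0,-2.1,0,0,0,30,30,0,-3.2,0,0,0,30,40,0,-4.2,0,0,0,30]'
python3 -m creep '[10,0,-1,0,0,0,30,20,0,-2.1,0,0,0,30,30,0,-3.2,0,0,0,30,40,0,-4.2,0,0,0,30,50,0,-5.3,0,0,0,30,60,0,-6.3,0,0,0,30,70,0,-7.4,0,0,0,30,80,0,-8.4,0,0,0,30]'
python3 -m creep '[10,0,-1,0,0,0,30,20,0,-2.1,0,0,0,30,30,0,-3.2,0,0,0,30,40,0,-4.2,0,0,0,30,50,0,-5.3,0,0,0,30,60,0,-6.3,0,0,0,30,70,0,-7.4,0,0,0,30,80,0,-8.4,0,0,0,30]'
python3 -m creep '[9,0,-0.9,0,0,0,30,17,0,-1.8,0,0,0,30,24,0,-2.5,0,0,0,30,29,0,-3,0,0,0,30,32,0,-3.4,0,0,0,30,34,0,-3.6,0,0,0,30,35,0,-3.7,0,0,0,30,35,0,-3.7,0,0,0,30]'
```

```text
time_s: 27.7
position: [0.6023, -0.1863, 0.0863]
ee_rot: [3.14, 0.001, 1.474]
contact_force: [-0.4, 0.8, -0.2]
gripper_width: 0.0516
time_s: 28.7
position: [0.6052, -0.1468, 0.0907]
ee_rot: [-3.14, 0.001, 1.474]
contact_force: [-6.5, -3.3, 6.5]
gripper_width: 0.0463
time_s: 29.7
position: [0.613, -0.0671, 0.0991]
ee_rot: [-3.14, 0.001, 1.474]
contact_force: [-6.7, -2.4, 6.2]
gripper_width: 0.0463
time_s: 30.7
position: [0.6208, 0.0126, 0.1075]
ee_rot: [-3.14, 0.001, 1.474]
contact_force: [-6.1, -2.9, 6.8]
gripper_width: 0.0462
time_s: 31.7
position: [0.6242, 0.0475, 0.1112]
ee_rot: [-3.141, 0.001, 1.474]
contact_force: [-6.9, -1.0, 6.8]
gripper_width: 0.0463
```

```bash
python3 -m creep '[1,0,-0.1,0,0,0,30,2,0,-0.2,0,0,0,30,3,0,-0.3,0,0,0,30,3,0,-0.3,0,0,0,30]'; python3 -m creep '[1,0,-0.1,0,0,0,30,2,0,-0.2,0,0,0,30,2,0,-0.2,0,0,0,30]';python3 -m creep '[1,0,-0.1,0,0,0,30,2,0,-0.2,0,0,0,30,2,0,-0.2,0,0,0,30]'
python3 - <<'E'
from h import *
for n in("scene","side"):
    c,p,d=cam(n); print(n)
    [print(*g) for g in globes(c,p,d) if .38<g[1][0]<.7 and -.35<g[1][1]<0.28]
E
```

```text
time_s: 32.2
position: [0.6245, 0.0504, 0.1115]
ee_rot: [-3.141, 0.001, 1.474]
contact_force: [-6.6, -1.0, 6.3]
gripper_width: 0.046
time_s: 32.58
position: [0.6245, 0.0513, 0.1116]
ee_rot: [-3.14, 0.002, 1.473]
contact_force: [-7.1, -7.6, 6.2]
gripper_width: 0.0463
time_s: 32.95
position: [0.6245, 0.0513, 0.1116]
ee_rot: [-3.139, 0.006, 1.473]
contact_force: [-9.2, -16.3, 6.3]
gripper_width: 0.0459
scene
[330. 148.] [0.6429 0.0535 0.3818] 0.0087 263
[349. 205.] [0.5153 0.2217 0.0085] 0.0211 61
[377. 209.] [0.6401 0.2166 0.1255] 0.0017 169
[357. 214.] [0.6348 0.1608 0.1255] 0.004 174
[337. 218.] [0.6288 0.1055 0.1255] 0.0088 138
[309. 219.] [0.6195 0.0393 0.1297] 0.0409 97
side
[327.  78.] [0.6414 0.0489 0.3843] 0.0119 60
[254. 185.] [0.5009 0.1698 0.0248] 0.0473 125
[226. 186.] [0.4339 0.175  0.0289] 0.0462 112
[307. 172.] [0.6257 0.0493 0.1341] 0.0078 273
```

The car is against the summit stop (about 16 N at y=0.0513, as predicted). I'll release and measure the lamp cups.

```bash
python3 -m creep '[-3,0,0.3,0,0,0,30,-3,0,0.3,0,0,0,60,-3,0,0.3,0,0,0,100,-3,0,0.3,0,0,0,100,-3,0,-10,0,0,0,100,-3,0,-40,0,0,0,100,-3,0,-75,0,0,0,100,-3,0,-105,0,0,0,100]'
python3 -m creep '[0,0,-30,0,0,0,100,15,-30,-42,0,0,0,100,40,-75,-45,0,0,0,100,55,-105,-45,0,0,0,100,58,-110,-45,0,0,0,100,58,-110,-45,0,0,0,100]'
python3 - <<'E'
from h import *
c,p,d=cam("wrist"); cv2.imwrite("pics/w5.png",p); np.savez("w5.npz",p=p,d=d)
[print(*g) for g in globes(c,p,d)]
P=cloud(c,d); 
lr=(P[...,0]>.38)&(P[...,0]<.56)&(P[...,1]>.02)&(P[...,1]<.32)&(P[...,2]>.067)&(P[...,2]<.085)
k,l,st,ce=cv2.connectedComponentsWithStats(lr.astype(np.uint8))
for i in range(1,k):
    if st[i,4]>60:
        q=P[l==i]; h=q[q[:,2]>.0735]; 
        f=least_squares(lambda a:np.hypot(h[:,0]-a[0],h[:,1]-a[1])-a[2],[*h[:,:2].mean(0),.02]).x
        print(ce[i].round(),cv2.minEnclosingCircle((h[:,:2]*1000).astype(np.float32)),f.round(4),q[:,2].max(),len(h))
E
```

```text
time_s: 34.05
position: [0.6253, 0.0518, 0.218]
ee_rot: [3.14, -0.0, 1.474]
contact_force: [0.2, 0.4, -0.5]
gripper_width: 0.0856
time_s: 34.8
position: [0.5217, 0.12, 0.2612]
ee_rot: [3.141, 0.0, 1.474]
contact_force: [-0.4, 0.2, 0.3]
gripper_width: 0.0855
[200. 125.] [0.4362 0.1974 0.0291] 0.0465 1096
[263. 124.] [0.5144 0.1904 0.0124] 0.0463 1113
[411.  76.] [0.641  0.2149 0.1251] 0.0012 2350
[403. 146.] [0.6355 0.1591 0.1251] 0.0018 2041
[396. 208.] [0.63   0.1033 0.125 ] 0.0015 1758
[403. 263.] [0.6289 0.057  0.1302] 0.0255 1195
[344. 318.] [ 0.5832 -0.0681  0.041 ] 0.0278 302
[373. 340.] [ 0.6153 -0.1102  0.0381] 0.0477 125
[218.  55.] ((477.332763671875, 257.5592956542969), 21.098161697387695) [0.4776 0.2575 0.019 ] 0.07890686384679285 553
[223. 138.] ((470.85369873046875, 179.9921417236328), 21.055278778076172) [0.4709 0.18   0.0191] 0.07817567185807622 431
[228. 211.] ((464.01312255859375, 102.3060531616211), 21.163867950439453) [0.464  0.1025 0.0192] 0.07837663553586294 333
```

View pics/w5.png

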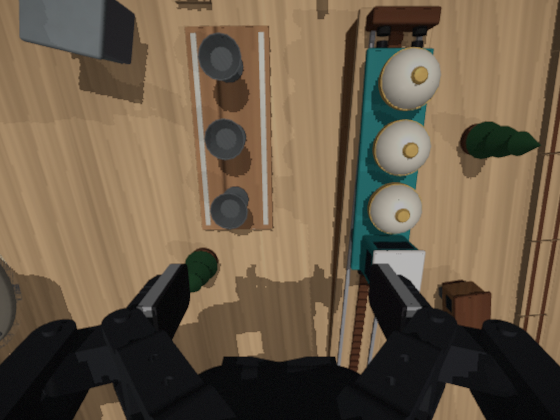

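Lamp cups appear at (220,56), (225,139), (230,210). The globes still sit upright in the car at (410,77), (403,146), (396,208), and the summit buffer is at (404,15). First, globe in cup 3 goes to pillar 3.

```bash
python3 -m creep '[15,15,0,0,0,0,85,45,47,10,0,0,0,85,75,78,25,0,0,0,85,98,101,40,0,0,0,85,106,109.5,52,0,0,0,85,106,109.5,65,0,0,0,85,106,109.5,85,0,0,0,85,106,109.5,105,0,0,0,85]' 35
python3 -c "
from h import *
print(delta([.641,.2149,.1086]))"
python3 -m creep '[0,0,20,0,0,0,80,0,0,38,0,0,0,80,0,0,46,0,0,0,80,0,0,48,0,0,0,80,0,0,48,0,0,0,50,0,0,48,0,0,0,40,0,0,48,0,0,0,40,0,0,48,0,0,0,40]'
python3 -m creep '[0,0,0,0,0,0,40,0,0,-15,0,0,0,40,0,0,-40,0,0,0,40,0,0,-60,0,0,0,40,0,0,-68,0,0,0,40,0,0,-70,0,0,0,40]'
python3 -c "
from h import *
print(delta([.4774,.2575,.0755]))"
```

```text
time_s: 35.85
position: [0.6401, 0.2139, 0.1554]
ee_rot: [3.141, 0.0, 1.473]
contact_force: [0.0, 0.1, -0.3]
gripper_width: 0.0724
[ 1.   0.8 46.8]
time_s: 36.85
position: [0.6407, 0.2151, 0.1086]
ee_rot: [3.14, -0.0, 1.474]
contact_force: [-1.0, -1.0, 5.1]
gripper_width: 0.0469
time_s: 37.6
position: [0.6405, 0.215, 0.1779]
ee_rot: [3.141, -0.0, 1.474]
contact_force: [0.0, -0.3, -0.8]
gripper_width: 0.0468
[  26.4 -166.5  102.3]
```

```bash
python3 -m creep '[3,-18,0,0,0,0,40,8,-52,0,0,0,0,40,14,-88,5,0,0,0,40,20,-123,15,0,0,0,40,24,-150,30,0,0,0,40,26.5,-163,45,0,0,0,40,26.5,-166.5,55,0,0,0,40,26.5,-166.5,60,0,0,0,40]'
python3 -m creep '[0,0,5,0,0,0,40,0,0,20,0,0,0,40,0,0,33,0,0,0,40,0,0,40,0,0,0,40,0,0,42,0,0,0,40,0,0,42,0,0,0,40]'
python3 -c "
from h import *
print(bot.get_obs()['gripper_width'],delta([.4774,.2575,.0755]))"
```

```text
time_s: 38.6
position: [0.4774, 0.2573, 0.117]
ee_rot: [-3.141, 0.0, 1.474]
contact_force: [0.1, -0.4, -0.2]
gripper_width: 0.0467
time_s: 39.35
position: [0.4775, 0.2576, 0.0758]
ee_rot: [3.141, -0.0, 1.474]
contact_force: [-0.3, -0.6, -0.1]
gripper_width: 0.0468
0.04681330133237645 [-0.1 -0.1  0.3]
```

```bash
python3 -m creep '[0,0,0,0,0,0,60,0,0,0,0,0,0,75,0,0,0,0,0,0,75,0,0,-15,0,0,0,75,0,0,-45,0,0,0,75,0,0,-80,0,0,0,85,0,0,-110,0,0,0,85,0,0,-120,0,0,0,85]'
python3 - <<'E'
from h import *
for n in("scene","side","wrist"):
    c,p,d=cam(n); print(n)
    [print(*g) for g in globes(c,p,d) if .44<g[1][0]<.7 and .08<g[1][1]<0.28 and g[1][2]>.08]
print(delta([.6355,.1591,.1086]))
E
```

```text
time_s: 40.35
position: [0.4779, 0.2577, 0.1982]
ee_rot: [3.138, -0.001, 1.474]
contact_force: [0.2, 0.2, 0.2]
gripper_width: 0.0724
scene
[358. 174.] [0.4763 0.2589 0.0904] 0.0024 129
[357. 214.] [0.6347 0.1607 0.1254] 0.0036 176
[336. 218.] [0.629  0.1052 0.1253] 0.012 176
side
[237. 144.] [0.4777 0.2562 0.0904] 0.002 138
wrist
[278. 211.] [0.4775 0.2574 0.09  ] 0.0005 2150
[499. 314.] [0.635  0.1586 0.1254] 0.0189 1076
[-82.6 167.2  86.7]
```

```bash
python3 -m creep '[-8,17,0,0,0,0,85,-25,51,0,0,0,0,85,-42,86,0,0,0,0,85,-60,121,0,0,0,0,85,-75,151,0,0,0,0,85,-81,163,5,0,0,0,85,-82.5,167,20,0,0,0,85,-82.5,167,40,0,0,0,85]'
python3 -c "
from h import *
print(delta([.6355,.1591,.1086]))"
python3 -m creep '[0,0,20,0,0,0,80,0,0,37,0,0,0,80,0,0,45,0,0,0,80,0,0,47,0,0,0,80,0,0,47,0,0,0,50,0,0,47,0,0,0,40,0,0,47,0,0,0,40,0,0,47,0,0,0,40]'
python3 -m creep '[0,0,0,0,0,0,40,0,0,-15,0,0,0,40,0,0,-40,0,0,0,40,0,0,-60,0,0,0,40,0,0,-68,0,0,0,40,0,0,-70,0,0,0,40]'
python3 -c "
from h import *
print(delta([.4709,.180,.0755]))"
```

```text
time_s: 41.5
position: [0.635, 0.1596, 0.1542]
ee_rot: [-3.141, -0.0, 1.474]
contact_force: [0.7, 0.2, -0.0]
gripper_width: 0.0724
[-0.5  0.5 45.6]
time_s: 42.5
position: [0.6354, 0.1593, 0.1096]
ee_rot: [3.142, -0.0, 1.474]
contact_force: [-5.8, -0.5, 5.2]
gripper_width: 0.0468
time_s: 43.25
position: [0.6357, 0.1592, 0.179]
ee_rot: [3.141, -0.0, 1.474]
contact_force: [0.3, -0.3, -1.7]
gripper_width: 0.047
[   4.7 -166.1  103.4]
```

```bash
python3 -m creep '[0,-18,0,0,0,0,40,1,-52,0,0,0,0,40,2,-88,5,0,0,0,40,3,-123,15,0,0,0,40,4,-150,30,0,0,0,40,4.5,-163,45,0,0,0,40,4.5,-166,55,0,0,0,40,4.5,-166,60,0,0,0,40]'
python3 -m creep '[0,0,5,0,0,0,40,0,0,20,0,0,0,40,0,0,33,0,0,0,40,0,0,40,0,0,0,40,0,0,42.5,0,0,0,40,0,0,42.5,0,0,0,40]'
python3 -c "
from h import *
print(bot.get_obs()['gripper_width'],delta([.4709,.180,.0765]))"
```

```text
time_s: 44.25
position: [0.471, 0.1797, 0.1181]
ee_rot: [-3.141, 0.0, 1.474]
contact_force: [0.0, 1.0, -1.0]
gripper_width: 0.047
time_s: 45.0
position: [0.4709, 0.1798, 0.0763]
ee_rot: [3.141, -0.0, 1.474]
contact_force: [-0.6, 1.1, -1.2]
gripper_width: 0.0469
0.0469413532137768 [ 0.2  0.  -0.2]
```

```bash
python3 -m creep '[0,0,0,0,0,0,60,0,0,0,0,0,0,75,0,0,0,0,0,0,75,0,0,-15,0,0,0,75,0,0,-45,0,0,0,75,0,0,-80,0,0,0,85,0,0,-110,0,0,0,85,0,0,-120,0,0,0,85]'
python3 - <<'E'
from h import *
for n in("scene","side","wrist"):
    c,p,d=cam(n); print(n)
    [print(*g) for g in globes(c,p,d) if .44<g[1][0]<.7 and .08<g[1][1]<0.28 and g[1][2]>.08]
print(delta([.630,.1033,.1091]))
E
```

```text
time_s: 46.0
position: [0.4713, 0.1799, 0.1985]
ee_rot: [3.138, -0.001, 1.474]
contact_force: [0.0, 0.3, -0.1]
gripper_width: 0.0729
scene
[358. 174.] [0.4771 0.2591 0.0902] 0.0022 131
[332. 180.] [0.4704 0.1811 0.0903] 0.0018 132
[336. 219.] [0.6287 0.1049 0.1253] 0.0117 179
side
[237. 144.] [0.4779 0.2565 0.0902] 0.0018 138
[238. 162.] [0.4708 0.1793 0.0905] 0.0041 161
wrist
[277. 112.] [0.4776 0.2575 0.0901] 0.0005 2717
[278. 211.] [0.4708 0.1797 0.09  ] 0.0015 2148
[493. 296.] [0.63   0.1031 0.1251] 0.0116 2274
[-60.6 166.1  86.8]
```

```bash
python3 -m creep '[-6,17,0,0,0,0,85,-19,51,0,0,0,0,85,-31,86,0,0,0,0,85,-44,121,0,0,0,0,85,-55,150,0,0,0,0,85,-60,162,0,0,0,0,85,-60.5,166,15,0,0,0,85,-60.5,166,40,0,0,0,85]'
python3 -c "
from h import *
print(delta([.630,.1033,.1091]))"
python3 -m creep '[0,0,20,0,0,0,80,0,0,37,0,0,0,80,0,0,45,0,0,0,80,0,0,47,0,0,0,80,0,0,47,0,0,0,50,0,0,47,0,0,0,40,0,0,47,0,0,0,40,0,0,47,0,0,0,40]'
python3 -m creep '[0,0,0,0,0,0,40,0,0,-15,0,0,0,40,0,0,-40,0,0,0,40,0,0,-60,0,0,0,40,0,0,-68,0,0,0,40,0,0,-70,0,0,0,40]'
python3 -c "
from h import *
print(delta([.464,.1024,.0765]))"
```

```text
time_s: 47.15
position: [0.6303, 0.1032, 0.1544]
ee_rot: [-3.141, -0.0, 1.474]
contact_force: [0.7, -0.6, -1.0]
gripper_width: 0.0726
[ 0.1 -0.3 45.3]
time_s: 48.15
position: [0.6299, 0.1036, 0.1101]
ee_rot: [-3.142, 0.0, 1.474]
contact_force: [-5.9, -0.3, 5.9]
gripper_width: 0.0474
time_s: 48.9
position: [0.6303, 0.1035, 0.1796]
ee_rot: [3.141, -0.0, 1.474]
contact_force: [-0.1, -0.1, -1.0]
gripper_width: 0.047
[ -17.2 -165.5  103. ]
```

```bash
python3 -m creep '[-2,-18,0,0,0,0,40,-5,-52,0,0,0,0,40,-9,-88,5,0,0,0,40,-13,-123,15,0,0,0,40,-16,-150,30,0,0,0,40,-17,-162,45,0,0,0,40,-17,-165.5,55,0,0,0,40,-17,-165.5,60,0,0,0,40]'
python3 -m creep '[0,0,5,0,0,0,40,0,0,20,0,0,0,40,0,0,33,0,0,0,40,0,0,40,0,0,0,40,0,0,43,0,0,0,40,0,0,43,0,0,0,40]'
python3 -c "
from h import *
print(bot.get_obs()['gripper_width'],delta([.464,.1024,.0765]))"
```

```text
time_s: 49.9
position: [0.4639, 0.1026, 0.1187]
ee_rot: [-3.141, 0.0, 1.474]
contact_force: [0.7, 0.4, -1.2]
gripper_width: 0.0471
time_s: 50.65
position: [0.4638, 0.1026, 0.0762]
ee_rot: [3.142, -0.0, 1.474]
contact_force: [0.4, 0.4, -0.5]
gripper_width: 0.0468
0.04683415779484358 [-0.2  0.2 -0.3]
```

```bash
python3 -m creep '[0,0,0,0,0,0,60,0,0,0,0,0,0,75,0,0,0,0,0,0,75,0,0,-15,0,0,0,75,0,0,-45,0,0,0,75,0,0,-80,0,0,0,85,0,0,-115,0,0,0,85,0,0,-135,0,0,0,85]'
python3 - <<'E'
from h import *
for n in("scene","side","wrist"):
    c,p,d=cam(n); print(n)
    [print(*g) for g in globes(c,p,d) if .44<g[1][0]<.7 and .03<g[1][1]<0.28 and g[1][2]>.08]
print(delta([.6246,.0476,.112]))
E
```

```text
time_s: 51.65
position: [0.4641, 0.1026, 0.2141]
ee_rot: [3.138, -0.0, 1.474]
contact_force: [0.6, -0.6, 0.2]
gripper_width: 0.0728
scene
[358. 174.] [0.4766 0.2592 0.0901] 0.0018 131
[332. 180.] [0.4699 0.1813 0.0902] 0.002 133
[306. 186.] [0.4635 0.1034 0.09  ] 0.0017 135
[321. 216.] [0.6191 0.0567 0.1311] 0.0963 345
side
[237. 144.] [0.4775 0.2567 0.0906] 0.0018 139
[238. 162.] [0.471  0.1793 0.0902] 0.0043 160
[306. 173.] [0.6247 0.0465 0.1338] 0.0124 278
[239. 182.] [0.4643 0.1014 0.0904] 0.0016 179
wrist
[274.  15.] [0.4776 0.2578 0.0903] 0.0006 1624
[276. 113.] [0.4708 0.1798 0.0901] 0.0005 2333
[277. 206.] [0.464  0.1021 0.09  ] 0.0005 1895
[496. 273.] [0.6238 0.0498 0.1331] 0.0127 3297
[-39.3 164.9 100.7]
```

All three globes are seated on the pillars. Now I'll go to the cab, measure it, and run the car down.

```bash
python3 -m creep '[-4,17,0,0,0,0,100,-12,51,0,0,0,0,100,-20,86,0,0,0,0,100,-29,121,0,0,0,0,100,-36,150,0,0,0,0,100,-39,162,0,0,0,0,100,-39,165,0,0,0,0,100,-39,165,0,0,0,0,100]'
python3 - <<'E'
from h import *
c,p,d=cam("wrist"); P=cloud(c,d); hsv=cv2.cvtColor(p,cv2.COLOR_BGR2HSV)
w=P[(hsv[...,1]<75)&(hsv[...,2]>110)&(P[...,2]>.15)&(P[...,2]<.18)]; w=w[abs(w[:,2]-np.median(w[:,2]))<.004]
print(np.median(w,0),cv2.minAreaRect((w[:,:2]*1000).astype(np.float32)),delta([.6246,.0476,.112]))
E
python3 -m creep '[0,0,10,0,0,0,100,0,0,35,0,0,0,100,0,0,65,0,0,0,100,0,0,88,0,0,0,100,0,0,99,0,0,0,100,0,0,101,0,0,0,50,0,0,101,0,0,0,30,0,0,101,0,0,0,30]' 40
```

```text
time_s: 52.8
position: [0.6238, 0.048, 0.2106]
ee_rot: [-3.14, -0.0, 1.474]
contact_force: [-0.0, -0.2, 0.1]
gripper_width: 0.0856
[0.62499114 0.05010498 0.1506304 ] ((624.6307983398438, 49.27703857421875), (43.2071533203125, 46.16200637817383), 84.177490234375) [-0.4  1.  99. ]
time_s: 53.85
position: [0.6243, 0.0478, 0.1112]
ee_rot: [3.141, 0.0, 1.474]
contact_force: [-4.5, 0.1, 3.9]
gripper_width: 0.0464
```

```bash
python3 -m creep '[0,0,0,0,0,0,30,-2,0,0.2,0,0,0,30,-8,0,0.8,0,0,0,30,-18,0,1.9,0,0,0,30,-30,0,3.2,0,0,0,30,-42,0,4.4,0,0,0,30,-54,0,5.7,0,0,0,30,-66,0,6.9,0,0,0,30]'
python3 -m creep '[-12,0,1.3,0,0,0,30,-24,0,2.5,0,0,0,30,-36,0,3.8,0,0,0,30,-48,0,5,0,0,0,30,-60,0,6.3,0,0,0,30,-72,0,7.6,0,0,0,30,-84,0,8.8,0,0,0,30,-96,0,10.1,0,0,0,30]'
python3 -m creep '[-12,0,1.3,0,0,0,30,-24,0,2.5,0,0,0,30,-36,0,3.8,0,0,0,30,-48,0,5,0,0,0,30,-58,0,6.1,0,0,0,30,-65,0,6.8,0,0,0,30,-70,0,7.4,0,0,0,30,-72,0,7.6,0,0,0,30]'
python3 -m creep '[-1,0,0.1,0,0,0,30,-2,0,0.2,0,0,0,30,-3,0,0.3,0,0,0,30,-3,0,0.3,0,0,0,30]'
python3 -m creep '[-1,0,0.1,0,0,0,30,-2,0,0.2,0,0,0,30,-2,0,0.2,0,0,0,30]'
```

```text
time_s: 54.85
position: [0.6178, -0.018, 0.1043]
ee_rot: [3.141, -0.0, 1.474]
contact_force: [-3.9, 1.7, 6.1]
gripper_width: 0.0465
time_s: 55.85
position: [0.6085, -0.1137, 0.0941]
ee_rot: [3.141, 0.0, 1.474]
contact_force: [-4.8, 2.1, 6.6]
gripper_width: 0.0461
time_s: 56.85
position: [0.6014, -0.1855, 0.0866]
ee_rot: [3.141, 0.0, 1.474]
contact_force: [-5.4, 0.7, 6.2]
gripper_width: 0.0461
time_s: 57.35
position: [0.6012, -0.1884, 0.0863]
ee_rot: [3.141, 0.001, 1.474]
contact_force: [-5.3, 1.5, 6.3]
gripper_width: 0.0459
time_s: 57.72
position: [0.6011, -0.1894, 0.0861]
ee_rot: [3.142, -0.001, 1.474]
contact_force: [-4.7, 4.6, 7.8]
gripper_width: 0.0462
```

```bash
python3 -m creep '[-1,0,0.1,0,0,0,30,-2,0,0.2,0,0,0,30,-2,0,0.2,0,0,0,30]'
python3 -m creep '[2,0,-0.2,0,0,0,30,3,0,-0.3,0,0,0,30,3,0,-0.3,0,0,0,60,3,0,-0.3,0,0,0,100,3,0,-0.3,0,0,0,100,3,0,-15,0,0,0,100,3,0,-45,0,0,0,100,3,0,-80,0,0,0,100]'
python3 -m creep '[0,0,-30,0,0,0,100,0,-20,-55,0,0,0,100,0,-50,-60,0,0,0,100,0,-70,-60,0,0,0,100,0,-70,-60,0,0,0,100,0,-70,-60,0,0,0,100]'
python3 - <<'E'
from h import *
for n in("side","scene","wrist"):
    c,p,d=cam(n); print(n)
    [print(*g) for g in globes(c,p,d) if .4<g[1][0]<.7 and -.25<g[1][1]<0.28 and g[1][2]>.08]
    cv2.imwrite(f"pics/f_{n}.png",p)
P=cloud(c,d);hsv=cv2.cvtColor(p,cv2.COLOR_BGR2HSV)
t=(hsv[...,0]>80)&(hsv[...,0]<98)&(hsv[...,1]>120)&(P[...,0]>.54); rim=t&(P[...,2]>.083)&(P[...,2]<.095)
k,l,st,ce=cv2.connectedComponentsWithStats(rim.astype(np.uint8))
for i in range(1,k):
    if st[i,4]>40: q=P[l==i]; print(cv2.minEnclosingCircle((q[:,:2]*1000).astype(np.float32)))
E
```

```text
time_s: 58.1
position: [0.6011, -0.1894, 0.0861]
ee_rot: [-3.141, -0.004, 1.475]
contact_force: [-4.7, 15.6, 11.7]
gripper_width: 0.0459
time_s: 59.1
position: [0.6011, -0.189, 0.1666]
ee_rot: [3.141, 0.0, 1.474]
contact_force: [0.9, -0.3, 0.9]
gripper_width: 0.0854
time_s: 59.85
position: [0.5321, -0.1825, 0.2254]
ee_rot: [3.141, 0.0, 1.474]
contact_force: [0.2, 0.7, 1.1]
gripper_width: 0.0853
side
[238. 162.] [0.4713 0.1788 0.0906] 0.0041 161
[238. 182.] [0.4638 0.1014 0.0908] 0.0016 170
[319. 259.] [ 0.601  -0.1906  0.1092] 0.0093 439
scene
[358. 174.] [0.4767 0.2585 0.0905] 0.002 132
[332. 180.] [0.47   0.1805 0.0906] 0.0021 130
[306. 186.] [0.4632 0.1044 0.0902] 0.002 137
[220. 248.] [ 0.6018 -0.1869  0.1081] 0.0054 293
wrist
[362. 211.] [ 0.6012 -0.188   0.108 ] 0.0042 2823
((617.4612426757812, -25.918224334716797), 20.50769805908203)
((612.4703369140625, -77.79431915283203), 21.20490074157715)
((606.8802490234375, -133.9172821044922), 21.29808235168457)
((600.518310546875, -186.98065185546875), 27.828632354736328)
```

View pics/f_scene.png

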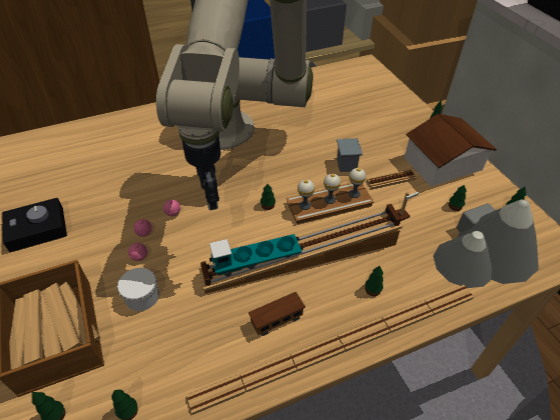

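The globes stand at (306,187), (332,181), (357,176) on the pillars. The empty car is at the valley stop, and the bystanders and pinks haven't moved.

```bash
python3 -c "
from cell import order
print(order.sign_off())"
```

```text
the job is handed in; nothing more can be done
None
```

The job is done and handed in at about 60 s on the robot's clock. All three opal globes were present. I ran the car down to the valley stop, seated a globe in each of its three cups, and ran the loaded car up to the summit stop. There I moved one globe onto each lamp pillar, then sent the empty car back down to the valley stop.

**Last checks:**
- **Globes:** the scene camera has all three centred on their pillars at about 90 mm, against a nominal 91 mm.
- **Car:** on the last run down it pressed the valley stop with about 16 N at y = -0.189, the same place as on the first run. Its cups measured the same as before, to about 1 mm.
- **Robot and bystanders:** the gripper is open and clear of everything. The pink look-alikes and the other toys look unmoved in the last scene picture.

**One disagreement:** the last side view did not pick out the globe on pillar 3. It is plain in the scene picture and measures in place there.

I noticed no grip slip and no knocked globe during the run.

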